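# Bring the red spot under the tester's needle and load it

### The arm

A 6-joint arm with a two-finger parallel gripper is mounted at the origin on the work surface. World frame = base frame: x ahead of the robot, y to its left, z up, the work surface at z = 0. Lengths are in m, angles in rad, forces in N, time in s.
With the tool pointing down it reaches from about 0.3 to 0.95 m from the base axis. Payload 3.1 kg.
Tool frame: the origin (TCP) lies on the centre line of the jaws, within the pads' length; the fingertips stand 25 mm ahead of it and the grasp point (between the pads) lies 6 mm ahead of it; z points along the fingers, y is the line along which they close (so a half turn about z gives the same grasp; the last joint's range is limited). The gripper opens to 85 mm and grips with 20 to 120 N. Pads are 22 mm wide; open, the fingers measure 114 mm over their backs; the gripper's body (76 mm by 85 mm) begins 54 mm behind the grasp point. The pads swing forward as they close: fully open they stand 13 mm farther back than shut.
Start: joints at [-1.342, 0.308, 1.634, -0, 1.2, -0.07], TCP at [0.184, -0.597, 0.256] pointing down, gripper open.
Joint ranges: [-3.06, 3.06], [-0.79, 1.96], [0.05, 2.63], [-1.19, 4.34], [0.05, 2.64], [-2.94, 2.94]. Speed limits (rad/s): [2.79, 2.79, 3.14, 3.14, 3.14, 3.14].

### API

Orientations are given as a unit quaternion [w, x, y, z].
In Python, from rig import robot gives the robot as it stands. The module is installed in compiled form; this text tells all that it offers.
- The arm moves only by the tool carry_out, never from a script. Its argument "moves" is a list of rows, each a list of 4 numbers: the shift along the tool's x, y, z in cm, then the turn about the tool's z in degrees. In form: [[x, y, z, yaw], ...]. A call has 1 to 12 rows; each row shifts and turns the commanded pose from where the row before left it, along the tool's axes as they then stand; what a row does not reach is not made up. A row lasts 1/12 s, in which the tool goes at most 41.7 mm and 7.16 degrees, less where a joint would pass 70% of its speed; a pose out of reach is approached as far as the arm can. A call with a gripper value outside its range is refused whole. "gripper" is the opening, from 0 (shut) to 1 (fully open), set as the call begins (left out, the last holds). The fingers move at their own pace and stop on an object; "grip_force" is the grip in N (left out, the last holds). Time passes only in rows, so rows that do not move let the fingers close. It gives the time, the measured TCP pose, the force, the opening and the grip force at its end, in the units of the state.
- robot.observe(): the state, without advancing time (a new reading comes with each control period).
- robot.camera(name): name is "side" or "top"; returns the picture (400x640x3 uint8, red, green, blue); there is no depth.
- robot.camera_params(name): a dict with "fx", "fy", "cx", "cy" (pixels), "extrinsics" (4x4, takes a point from camera to world coordinates). Camera axes: x right, y down, z forward; pixel columns grow to the right and rows downward; lengths in m; the calibration is good to about 2 mm. A picture is of the moment at which its call begins. camera_params takes no time and is no camera call.
- robot.sign_off(): hands the job in; it is judged then, once.
The state is a dict: "t": time; "joints": joint angles; "joint_vel": joint speeds; "effort": joint torques, N m; "ee_pos": TCP position; "ee_rot": TCP orientation; "wrist_force": force on the tool from outside, world axes, zero at the start; "ft_torque": the same for the moment, N m; "width": finger opening in m; "finger_force": force on a finger pad.
Only numpy, scipy, OpenCV 4.12 (cv2) and the standard library are available. Lean on these libraries where they do the work, as an engineer would, in place of code of your own. Each camera call takes 0.05 s, during which the arm holds its last target. There are 200 camera calls.

### The job

Slide the sample carrier along the tester's stone base, without lifting it, until the middle of the red spot is under the needle, and let go of it. Then press the green plunger cap straight down with care until the needle bears on the red spot with about 7 newtons (never more than 12, and nowhere but on the red spot), keep that load for a second, and let the plunger come fully up again, with the spot still under the needle. Leave the bottle, flask and beaker where they stand.

Things in the scene. Friction and masses are not known exactly. Their poses are not given: they have to be found in the camera images.
- tester: Needle tester, fixed. Origin on the vertical needle axis, at the underside of its white stone base; z up. The base is 360 x 340 mm and 20 mm thick (its top, 20 mm above the bench, is the sliding surface); it reaches 260 mm to -x, 100 mm to +x and 170 mm to +y and -y of the origin.
- under_needle (a point): Point on the top of the stone base straight below the needle. The head above (white housing 44 mm wide on the needle axis) is clamped at a height that differs each time and is not reported: with the plunger up the needle point is 58 to 73 mm above the bench, the housing 116 to 131 (underside) to 174 to 189 mm (top), the cap's flat top 240 to 255 mm. The touch must be felt.
- column (a point): Top of the tester's steel column, 20 mm thick, 245 mm above the bench, 135 mm from the needle axis on the tester's -y side; a blue arm, 24 mm wide, runs from it to the head.
- plunger (a joint): Travel of the green plunger cap (40 mm wide, flat, on the needle axis), m: 0 fully up, grows as it is pressed down, 0.050 at the stop. A return spring pushes the cap up with about 1.4 N at the top, growing by 40 N per metre. The needle touches the sample after 20 to 35 mm, at 2 to 3 N. Let go, it comes up by itself.
- needle (a joint): Compression of the load spring between plunger and needle, m: 0 while the needle hangs free, then grows as the plunger is pressed on after the needle has touched. The load on the needle is 1500 N per metre of it (7 N = 0.0047); stop at 0.010. The force on the cap is this load plus that of the return spring.
- grip (a point): Centre of the carrier's blue upright grip fin, half-way up: 26 mm long (carrier x), 14 mm thick (carrier y, so grasp it across y), its top 20 mm above this point, its foot (on the carrier plate) 26 mm below. This point is 34 mm above the carrier's underside. Axes are the carrier's: the red spot lies at +115 mm x, 0 y, -16 mm z of it.
- spot (a point): Centre of the red spot, 10 mm wide, on top of the yellow sample disc (68 mm wide, 18 mm above the carrier's underside); two black spots (old tests, 5 mm) are 24 and 28 mm away. Axes are the carrier's: x from the grip fin to the spot, z up.
- carrier: Loose sample carrier, 0.35 to 0.7 kg, lying on the stone base: aluminium plate 180 x 76 mm, 8 mm thick, with the sample disc at one end and the blue grip fin at the other. Origin on its underside, right below the red spot; x points from the fin to the spot. The plate reaches 40 mm to +x, 140 mm to -x, 46 mm to +y and 30 mm to -y of it.
- bottle_mid (a point): Amber reagent bottle, 60 mm wide, 125 mm tall, standing on the bench; point on its axis 60 mm up. Leave it.
- flask_mid (a point): Conical glass flask, 80 mm wide at the foot, 130 mm tall; point on its axis 60 mm up. Leave it.
- beaker_mid (a point): Glass beaker, 66 mm wide, 85 mm tall; point on its axis 42 mm up. Leave it.
Not all that is in view belongs to the job. Of the things like the carrier, leave any that is turquoise; of the rest the smaller one is meant.

How it is judged:
By the outcome, as a careful person would: the job done as asked, in the order asked, and still so for the second after the job is handed in, with the robot touching nothing.
It also fails if it takes over 69 s, if anything falls off the work surface, if the arm or the gripper's body presses on something with over 40 N, if the wrist force passes 120 N, or if a joint passes its speed limit or range.

## Working session

There is one attempt and no reset: what is moved stays moved. The work goes in short steps, Python scripts to look and compute and a tool call to move; the robot and the scene stay as the last step left them, time stands still between calls to the robot, and variables do not carry over. Pictures are saved under pics/ and viewed, at most 10 in all, crops included, and the job is handed in when it is done.

Besides the shell and the picture viewer there is one more tool, called after "Call:" in YAML: its name, and indented under it one key for each argument. carry_out: Moves the arm, as the interface text tells. Its arguments: {"type":"object","properties":{"moves":{"type":"array"},"gripper":{"type":"number"},"grip_force":{"type":"number"}},"required":["moves"]}

```bash
mkdir -p pics
python3 - <<'E'
from rig import robot
import cv2,numpy as np
np.set_printoptions(precision=4,suppress=True)
for n in("top","side"):
    cv2.imwrite(f"pics/{n}0.png",robot.camera(n)[:,:,::-1])
    p=robot.camera_params(n);print(n,p["fx"],p["fy"],p["cx"],p["cy"]);print(np.array(p["extrinsics"]))
s=robot.observe();print(s)
E
```

```text
top 382.72580619058044 382.72580619058044 315.62839644162113 204.23806646103705
[[-0.0055 -0.9905  0.1372  0.3779]
 [-0.9991  0.0112  0.0408 -0.0124]
 [-0.0419 -0.1368 -0.9897  1.1028]
 [ 0.      0.      0.      1.    ]]
side 396.55428878740463 396.55428878740463 319.70164874622463 204.08126344660425
[[ 0.9289 -0.2116  0.3041  0.2667]
 [-0.3701 -0.5631  0.7389 -0.5812]
 [ 0.0149 -0.7989 -0.6013  0.6748]
 [ 0.      0.      0.      1.    ]]
{'t': 0.1, 'joints': array([-1.3417,  0.3089,  1.635 , -0.    ,  1.1997, -0.0697]), 'joint_vel': array([ 0.0004,  0.0002, -0.0055, -0.0006, -0.0023, -0.0009]), 'effort': array([ -0.0005, -41.6409, -27.7645,  -0.    ,   0.004 ,   0.    ]), 'ee_pos': array([ 0.1838, -0.5967,  0.2552]), 'ee_rot': array([-0.001 ,  0.9889,  0.1489, -0.0001]), 'wrist_force': array([-0.0292, -0.5269,  0.145 ]), 'ft_torque': array([-0.0202,  0.002 ,  0.015 ]), 'finger_force': 0.0, 'width': 0.08550776473300475}
```

View pics/top0.png

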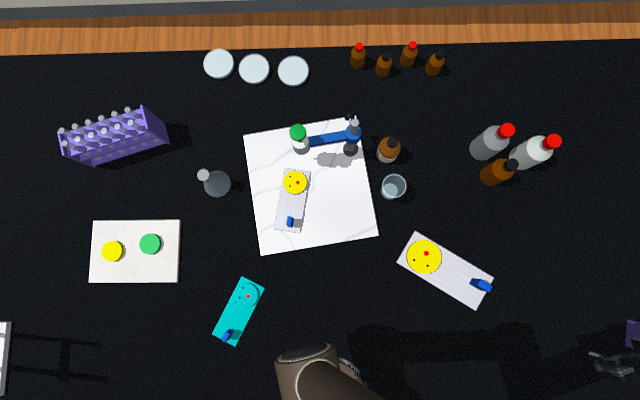

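View pics/side0.png

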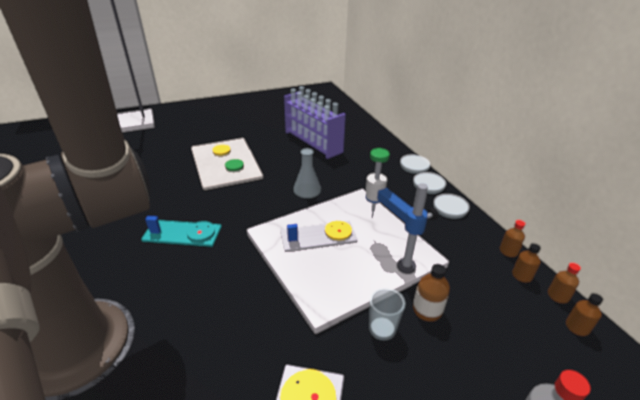

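Top view: the carrier candidates are turquoise (240,312), an aluminium one on the stone base (293,200), and a larger aluminium one on the bench (445,270). The one on the base is the smaller non-turquoise one, so it fits. The needle head and green cap are at (298,132), the column at (353,130), the bottle at (388,150), the beaker at (394,187) and the flask at (215,183). I'll confirm with a crop.

```bash
cat > h.py <<'E'
from rig import robot
import cv2,numpy as np
from scipy.optimize import least_squares
np.set_printoptions(precision=4,suppress=True)
def cam(n):
    p=robot.camera_params(n);return p,np.array(p["extrinsics"])
def ray(n,u,v,z):
    p,E=cam(n);d=E[:3,:3]@[(u-p["cx"])/p["fx"],(v-p["cy"])/p["fy"],1];o=E[:3,3]
    return o+d*(z-o[2])/d[2]
def proj(n,P):
    p,E=cam(n);c=(np.atleast_2d(P)-E[:3,3])@E[:3,:3]
    return np.c_[c[:,0]/c[:,2]*p["fx"]+p["cx"],c[:,1]/c[:,2]*p["fy"]+p["cy"]]
def cent(img,mask,box):
    x0,y0,x1,y1=box;m=np.zeros(mask.shape,bool);m[y0:y1,x0:x1]=mask[y0:y1,x0:x1]
    v,u=np.nonzero(m);return u.mean(),v.mean(),len(u)
E
python3 - <<'E'
from h import *
t=cv2.imread("pics/top0.png");s=cv2.imread("pics/side0.png")
a=cv2.resize(t[110:260,235:395],None,fx=4,fy=4,interpolation=cv2.INTER_CUBIC)[:600]
cv2.imwrite("pics/crop_top.png",a)
b=cv2.resize(s[145:335,245:455],None,fx=3.1,fy=3.1,interpolation=cv2.INTER_CUBIC)
cv2.imwrite("pics/crop_side.png",b)
for n,im,bs in(("top",t,(280,165,312,197)),("side",s,(320,215,360,245))):
    h=im.astype(int);B,G,R=h[...,0],h[...,1],h[...,2]
    print(n,"red",cent(im,(R>150)&(G<110)&(B<100),bs),"yel",cent(im,(R>150)&(B<100),bs))
    cb=(285,118,312,142) if n=="top" else (365,145,395,163)
    print("green",cent(im,(G>R*1.5)&(G>B*1.3)&(G>60),cb))
    fb=(280,212,305,230) if n=="top" else (283,220,303,246)
    print("blue",cent(im,(B>R*1.8)&(B>G*1.4)&(B>60),fb))
# stone mask corners from top
g=t.min(axis=2);m=((g>110)*255).astype(np.uint8);m[:, :235]=0;m[:,385:]=0;m[:108]=0;m[262:]=0
c=max(cv2.findContours(cv2.morphologyEx(m,cv2.MORPH_CLOSE,np.ones((15,15))),0,2)[0],key=cv2.contourArea)
ap=cv2.approxPolyDP(cv2.convexHull(c),5,True)[:,0];print(ap);print([ray("top",u,v,.02) for u,v in ap])
E
```

```text
top red (np.float64(297.2857142857143), np.float64(182.0), 7) yel (np.float64(294.87529411764706), np.float64(181.95529411764707), 425)
green (np.float64(297.32758620689657), np.float64(131.64224137931035), 232)
blue (np.float64(289.5833333333333), np.float64(221.26666666666668), 60)
side red (np.float64(339.0), np.float64(230.0), 1) yel (np.float64(337.9494680851064), np.float64(230.34308510638297), 376)
green (np.float64(379.34412955465586), np.float64(154.27935222672065), 247)
blue (np.float64(292.22058823529414), np.float64(232.02941176470588), 136)
[[355 115]
 [384 159]
 [378 235]
 [261 255]
 [243 135]]
[array([ 0.7916, -0.0851,  0.02  ]), array([ 0.6574, -0.1658,  0.02  ]), array([ 0.4388, -0.1425,  0.02  ]), array([0.385 , 0.1875, 0.02  ]), array([0.7371, 0.246 , 0.02  ])]
```

View pics/crop_top.png

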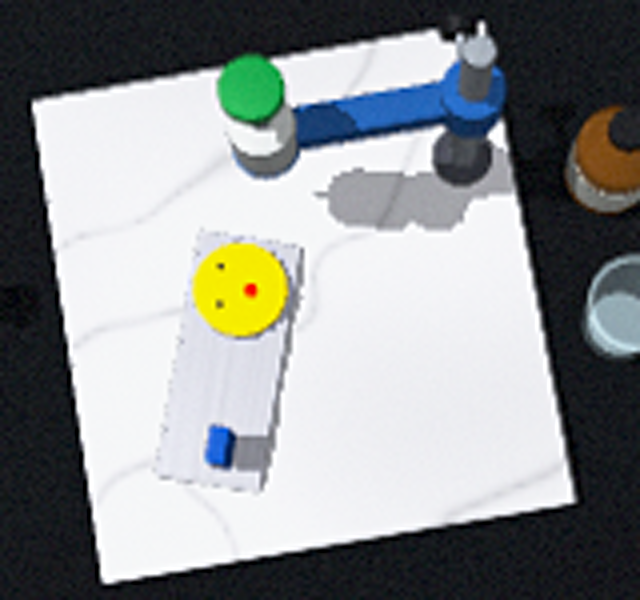

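View pics/crop_side.png

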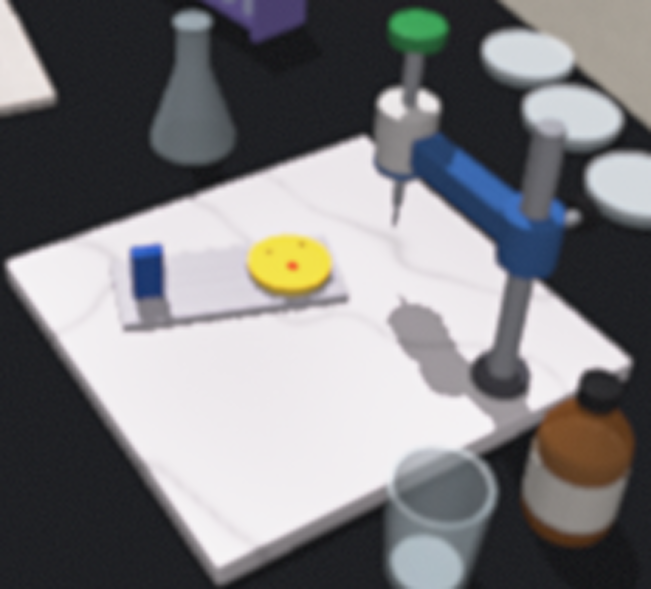

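The crop confirms it: aluminium carrier on the base, red spot at crop (250,290), fin at (220,447), plate corners visible. Next I fit both poses.

```bash
cat >> h.py <<'E'
def wred(im,box):
    x0,y0,x1,y1=box;c=im[y0:y1,x0:x1].astype(float);w=np.clip(c[...,2]-c[...,1]*1.25-40,0,None)  # bgr
    vv,uu=np.mgrid[y0:y1,x0:x1];return (w*uu).sum()/w.sum(),(w*vv).sum()/w.sum(),w.sum()
def tf(q,P):
    P=np.atleast_2d(P);c,s=np.cos(q[2]),np.sin(q[2]);return np.c_[q[0]+c*P[:,0]-s*P[:,1],q[1]+s*P[:,0]+c*P[:,1],P[:,2]]
E
python3 - <<'E'
from h import *
t=cv2.imread("pics/top0.png");s=cv2.imread("pics/side0.png")
rt=wred(t,(290,176,304,189));rs=wred(s,(332,225,347,236));print(rt,rs,ray("top",*rt[:2],.038),ray("side",*rs[:2],.038))
cr=lambda L:np.array([((U+.5)/4-.5+235,(V+.5)/4-.5+110) for U,V in L])
cs=lambda L:np.array([((U+.5)/3.1-.5+245,(V+.5)/3.1-.5+145) for U,V in L])
ct=cr([(32,100),(103,585),(578,502)]);Ct=[(.1,.17,.02),(-.26,.17,.02),(-.26,-.17,.02)]
sd=cs([(365,136),(8,263),(222,572),(632,362)])
Cs=[(.1,.17,.02),(-.26,.17,.02),(-.26,-.17,.02),(.1,-.17,.02)]
def f(q):
    h=q[3]
    return np.r_[(proj("top",tf(q,Ct))-ct).ravel(),(proj("side",tf(q,Cs))-sd).ravel(),
     (proj("top",tf(q,[(0,0,h)]))-[297.3,131.6]).ravel(),(proj("side",tf(q,[(0,0,h-.005)]))-[379.3,154.3]).ravel()]
r=least_squares(f,[.65,.05,.16,.245],loss="soft_l1");print("tester",r.x,np.degrees(r.x[2]));print(f(r.x).reshape(-1,2))
pc=cr([(200,230),(303,247),(262,490),(155,475)]);PC=[(.04,.046,.028),(.04,-.03,.028),(-.14,-.03,.028),(-.14,.046,.028)]
ps=cs([(345,293),(125,320)])
def g(q): return np.r_[(proj("top",tf(q,PC))-pc).ravel(),2*(proj("top",tf(q,[(0,0,.038)]))-rt[:2]).ravel(),2*(proj("side",tf(q,[(0,0,.038)]))-rs[:2]).ravel(),
  (proj("side",tf(q,[(-.115,0,.056)]))-[292.2,232.0]).ravel(),(proj("top",tf(q,[(-.115,0,.066)]))-[289.6,221.3]).ravel()]
c=least_squares(g,[.57,.05,0],loss="soft_l1");print("carrier",c.x,np.degrees(c.x[2]));print(g(c.x).reshape(-1,2))
print("grip",tf(c.x,[(-.115,0,.054)]),"needle tip pix",proj("side",tf(r.x,[(0,0,.06),(0,0,.07)])))
for T in(0,):print("shift world",r.x[:2]-c.x[:2])
E
```

```text
(np.float64(297.2443508234393), np.float64(181.93584833397165), np.float64(1305.5)) (np.float64(338.92191142191143), np.float64(230.36480186480188), np.float64(214.5)) [0.59   0.0834 0.038 ] [0.5932 0.0849 0.038 ]
tester [0.6689 0.0639 0.166  0.2524] 9.510354726102964
[[-0.286  -0.3973]
 [ 0.2382 -0.6569]
 [ 0.3699 -0.7805]
 [-0.4799  0.4279]
 [-1.1532  0.3058]
 [-1.2322 -0.2383]
 [ 0.0138  0.0337]
 [ 0.1218 -1.358 ]
 [-0.0662  0.2725]]
carrier [ 0.5907  0.0832 -0.1615] -9.253786234624686
[[-0.4275 -0.5117]
 [-0.2174 -1.0056]
 [-0.0124  0.168 ]
 [ 0.2648 -0.1897]
 [ 0.1755 -0.4594]
 [-1.2876  1.3326]
 [-0.5156 -0.3887]
 [ 0.0169 -0.6408]]
grip [[0.4772 0.1017 0.054 ]] needle tip pix [[371.1688 221.613 ]
 [371.5515 218.4315]]
shift world [ 0.0783 -0.0193]
```

Call:
carry_out:
  moves:
    - [2.2,-2.65,0,0]
    - [2.2,-2.65,0,0]
    - [2.2,-2.65,0,0]
    - [2.2,-2.65,0,0]
    - [2.2,-2.65,0,0]
    - [2.2,-2.65,0,0]
    - [2.2,-2.65,0,0]
    - [2.2,-2.65,0,0]
    - [2.2,-2.65,0,0]
    - [2.2,-2.65,0,0]
    - [2.2,-2.65,0,0]
  gripper: 1

```text
t: 1.02
ee_pos: [0.3294, -0.2457, 0.256]
ee_rot: [-0.0, 0.989, 0.149, -0.0]
wrist_force: [0.9, 0.6, 0.6]
width: 0.0851
finger_force: 0.0
```

Call:
carry_out:
  moves:
    - [2.2,-2.65,0,0]
    - [2.2,-2.65,0,0]
    - [2.2,-2.65,0,0]
    - [2.2,-2.65,0,0]
    - [2.2,-2.65,0,0]
    - [2.2,-2.65,0,0]
    - [2.2,-2.65,0,0]
    - [2.2,-2.65,0,0]
    - [2.2,-2.65,0,0]
    - [2.2,-2.65,0,0]
    - [2.2,-2.65,0,0]

```text
t: 1.93
ee_pos: [0.4748, 0.1041, 0.2559]
ee_rot: [0.0, 0.989, 0.149, -0.0]
wrist_force: [1.3, -0.6, 0.6]
width: 0.0854
finger_force: 0.0
```

Call:
carry_out:
  moves:
    - [0,0,0,6.6]
    - [0,0,0,6.6]
    - [0,0,0,6.6]
    - [0,0,0,6.6]
    - [0,0,0,0]

```text
t: 2.35
ee_pos: [0.4745, 0.1025, 0.2557]
ee_rot: [0.0, 0.997, -0.082, -0.001]
wrist_force: [0.7, -0.7, 0.2]
width: 0.0854
finger_force: 0.0
```

```bash
cat >> h.py <<'E'
from scipy.spatial.transform import Rotation as Ro
def to(x,y,z=None,yaw=None):
    s=robot.observe();q=s["ee_rot"];R=Ro.from_quat([*q[1:],q[0]]).as_matrix();p=s["ee_pos"]
    cy=np.degrees(np.arctan2(R[1,0],R[0,0]))
    d=np.array([x,y,p[2] if z is None else z])-p
    print("t",s["t"],"pos",p,"yaw",cy,"tool shift cm",R.T@d*100,"z axis",R[:,2],"turn",None if yaw is None else cy-yaw,"F",s["wrist_force"],"w",s["width"])
E
python3 - <<'E'
from h import *
to(.4772,.1017,.062,-9.25)
E
```

```text
t 2.35 pos [0.4745 0.1025 0.2557] yaw -9.362672758316345 tool shift cm [ 0.3043  0.0267 19.3732] z axis [-0.0012 -0.0001 -1.    ] turn -0.11267275831634471 F [ 0.6652 -0.7327  0.2216] w 0.08544317145542739
```

Call:
carry_out:
  moves:
    - [0.1,0,3,0]
    - [0.1,0,3,0]
    - [0.1,0,3,0]
    - [0,0,3,0]
    - [0,0,3,0]
    - [0,0,2.5,0]
    - [0,0,1.5,0]
    - [0,0,0.3,0]
    - [0,0,0,0]

```text
t: 3.1
ee_pos: [0.4766, 0.1016, 0.062]
ee_rot: [0.0, 0.997, -0.08, -0.002]
wrist_force: [-0.2, 0.9, 0.2]
width: 0.0856
finger_force: 0.0
```

Run:
```python
from h import *
to(.4772,.1017,.062,-9.25)
a=robot.camera("top")[:,:,::-1];b=robot.camera("side")[:,:,::-1]
a=cv2.resize(a[110:260,235:385],(400,400),interpolation=2);b=cv2.resize(b[145:295,250:400],(400,400),interpolation=2)
cv2.imwrite("pics/grasp.png",np.hstack([a,b]))
```

```text
t 3.1 pos [0.4766 0.1016 0.062 ] yaw -9.181721406150544 tool shift cm [ 0.0602 -0.0219  0.0009] z axis [-0.0034 -0.0004 -1.    ] turn 0.06827859384945612 F [-0.1819  0.8642  0.2005] w 0.0855881149893372
```

View pics/grasp.png

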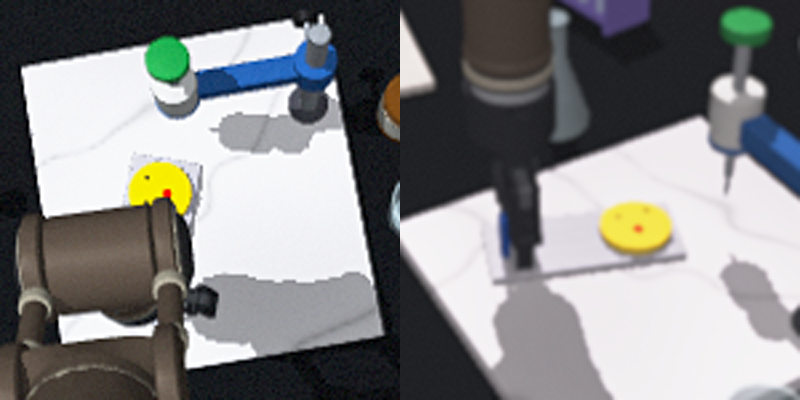

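The picture shows the fingers straddling the fin, at about (515,235) in the right panel, and the spot at (637,229). I'll close the gripper.

Call:
carry_out:
  moves:
    - [0,0,0,0]
    - [0,0,0,0]
    - [0,0,0,0]
    - [0,0,0,0]
    - [0,0,0,0]
    - [0,0,0,0]
    - [0,0,0,0]
    - [0,0,0,0]
    - [0,0,0,0]
    - [0,0,0,0]
  gripper: 0
  grip_force: 30

```text
t: 4.03
ee_pos: [0.4781, 0.102, 0.0637]
ee_rot: [-0.0, 0.997, -0.081, 0.0]
wrist_force: [-1.4, 1.3, 5.3]
width: 0.0135
finger_force: 30.4
```

Run:
```python
from h import *
to(.4772,.1017,.062,-9.25)
s=cv2.cvtColor(robot.camera("side"),4)
rs=wred(s,(330,222,350,240));P=ray("side",*rs[:2],.038);print(rs,P)
# dark needle profile in side view of initial image
g=cv2.imread("pics/side0.png").min(axis=2).astype(float)
for v in range(204,222):
    r=g[v,364:384];w=np.clip(np.median(r)-r-15,0,None);print(v,r.astype(int).tolist(), round((w*np.arange(364,384)).sum()/max(w.sum(),1),2))
```

```text
t 4.0333 pos [0.4781 0.102  0.0637] yaw -9.287096465487178 tool shift cm [-0.0842  0.0407  0.166 ] z axis [ 0.0003  0.0002 -1.    ] turn -0.03709646548717771 F [-1.4299  1.3123  5.2756] w 0.013453291560442181
(np.float64(338.9707792207792), np.float64(230.28084415584416), np.float64(154.0)) [0.5934 0.0851 0.038 ]
204 [231, 231, 231, 231, 231, 231, 226, 191, 138, 104, 104, 134, 177, 203, 217, 218, 193, 146, 96, 55] 377.92
205 [231, 231, 231, 230, 231, 232, 227, 189, 134, 103, 111, 157, 209, 228, 230, 231, 226, 197, 149, 97] 376.44
206 [231, 231, 231, 231, 231, 232, 225, 181, 126, 99, 116, 168, 220, 230, 231, 230, 231, 225, 197, 151] 374.76
207 [230, 231, 231, 231, 231, 232, 225, 179, 122, 100, 122, 177, 222, 229, 230, 229, 230, 230, 225, 200] 373.38
208 [231, 231, 231, 231, 231, 232, 225, 176, 119, 98, 128, 187, 224, 230, 229, 229, 229, 230, 229, 226] 372.91
209 [231, 231, 231, 231, 231, 232, 225, 175, 117, 99, 137, 198, 226, 230, 229, 228, 229, 229, 229, 229] 372.81
210 [231, 231, 231, 231, 231, 233, 226, 180, 123, 109, 153, 211, 229, 230, 229, 229, 229, 228, 229, 229] 372.69
211 [23
[... 514 characters left out ...]
, 230, 230, 230, 230, 229, 229] 372.02
216 [232, 231, 232, 232, 232, 233, 225, 181, 154, 197, 226, 231, 231, 230, 230, 229, 229, 229, 229, 229] 371.86
217 [228, 229, 230, 231, 231, 231, 225, 193, 176, 214, 229, 231, 231, 231, 230, 230, 230, 230, 230, 229] 371.66
218 [222, 224, 225, 227, 228, 229, 226, 215, 210, 223, 231, 231, 231, 231, 231, 231, 230, 230, 230, 230] 372.0
219 [218, 218, 219, 221, 222, 224, 225, 223, 224, 228, 231, 231, 231, 231, 231, 231, 231, 231, 230, 230] 0.0
220 [222, 220, 217, 216, 216, 217, 219, 221, 223, 226, 228, 230, 230, 230, 230, 231, 231, 231, 231, 231] 0.0
221 [228, 225, 222, 219, 216, 214, 214, 215, 217, 221, 225, 228, 229, 230, 231, 230, 231, 231, 231, 231] 0.0
```

```bash
cat > fit.py <<'E'
from h import *
cr=lambda L:np.array([((U+.5)/4-.5+235,(V+.5)/4-.5+110) for U,V in L])
cs=lambda L:np.array([((U+.5)/3.1-.5+245,(V+.5)/3.1-.5+145) for U,V in L])
ct=cr([(32,100),(103,585),(578,502)]);Ct=[(.1,.17,.02),(-.26,.17,.02),(-.26,-.17,.02)]
sd=cs([(365,136),(8,263),(222,572),(632,362)]);Cs=Ct+[(.1,-.17,.02)]
def f(a):
    q=a[:3];h=a[3];o=a[4:6];k=a[6:8];S=lambda P:proj("side",P)+o
    return np.r_[(proj("top",tf(q,Ct))-ct).ravel(),(S(tf(q,Cs))-sd).ravel(),
     (proj("top",tf(q,[(0,0,h)]))-[297.3,131.6]).ravel(),(S(tf(q,[(0,0,h-.005)]))-[379.3,154.3]).ravel(),
     2*(S(tf(q,[(0,0,h-.182)]))-[371.65,217.9]).ravel(),
     3*(proj("top",[[*k,.038]])-[297.24,181.94]).ravel(),3*(S([[*k,.038]])-[338.95,230.32]).ravel(),o*.5]
def fit():
    return least_squares(f,[.669,.064,.166,.25,0,0,.59,.084],loss="soft_l1")
E
python3 - <<'E'
from fit import *
r=fit();a=r.x;print(a,"shift",a[:2]-a[6:8]);print(f(a).reshape(-1,2))
print("target side px",proj("side",tf(a,[(0,0,.038)]))+a[4:6],"top px",proj("top",tf(a,[(0,0,.038)])))
s=robot.observe()
to(*(s["ee_pos"][:2]+a[:2]-a[6:8]))
E
```

```text
[ 0.667   0.0639  0.1664  0.2521  0.9998 -0.5821  0.59    0.0836] shift [ 0.077  -0.0197]
[[-0.3133  0.2582]
 [ 0.2697  0.0506]
 [ 0.4217 -0.1274]
 [-0.1069 -0.0229]
 [-0.9182 -0.0655]
 [-1.0982 -0.491 ]
 [ 0.331  -0.362 ]
 [ 0.1277 -0.5173]
 [ 0.1306 -0.0487]
 [ 0.3961  0.1807]
 [-0.1887 -0.0218]
 [ 0.0394  0.2407]
 [ 0.4999 -0.291 ]]
target side px [[370.649  228.0702]] top px [[304.0783 155.4434]]
t 4.0833 pos [0.4781 0.102  0.0637] yaw -9.285454398964967 tool shift cm [7.9155 0.707  0.0018] z axis [ 0.0003  0.0002 -1.    ] turn None F [-1.2943  1.5309  5.4321] w 0.013954018651297575
```

Call:
carry_out:
  moves:
    - [0.3,0.03,0,0]
    - [0.6,0.05,0,0]
    - [0.8,0.07,0,0]
    - [0.8,0.07,0,0]
    - [0.8,0.07,0,0]
    - [0.8,0.07,0,0]
    - [0.8,0.07,0,0]
    - [0.8,0.07,0,0]
    - [0.8,0.07,0,0]
    - [0.8,0.07,0,0]
    - [0.4,0.04,0,0]
    - [0.2,0.02,0,0]

```text
t: 5.08
ee_pos: [0.5501, 0.0829, 0.0635]
ee_rot: [0.0, 0.997, -0.081, -0.006]
wrist_force: [-14.4, 3.5, 18.8]
width: 0.0136
finger_force: 32.6
```

Call:
carry_out:
  moves:
    - [0,0,0,0]
    - [0,0,0,0]
    - [0,0,0,0]

```text
t: 5.33
ee_pos: [0.5503, 0.0829, 0.0635]
ee_rot: [0.0, 0.997, -0.081, -0.005]
wrist_force: [-10.5, 2.7, 14.0]
width: 0.0133
finger_force: 32.1
```

Run:
```python
from h import *
to(.5551,.0823)
s=robot.camera("side")[:,:,::-1];t=robot.camera("top")[:,:,::-1]
print(wred(s,(360,219,382,238)),"target",370.65,228.07)
a=cv2.resize(t[110:190,265:345],(400,400),interpolation=2);b=cv2.resize(s[185:255,330:400],(400,400),interpolation=2)
cv2.imwrite("pics/slid.png",np.hstack([a,b]));cv2.imwrite("pics/slid_side.png",s);cv2.imwrite("pics/slid_top.png",t)
```

```text
t 5.3333 pos [0.5503 0.0829 0.0635] yaw -9.270822118285185 tool shift cm [ 0.4814 -0.0191 -0.0053] z axis [-0.0109  0.0006 -0.9999] turn None F [-10.5419   2.7469  14.0078] w 0.01327967098794669
(np.float64(368.590618336887), np.float64(228.15351812366737), np.float64(117.25)) target 370.65 228.07
```

View pics/slid.png

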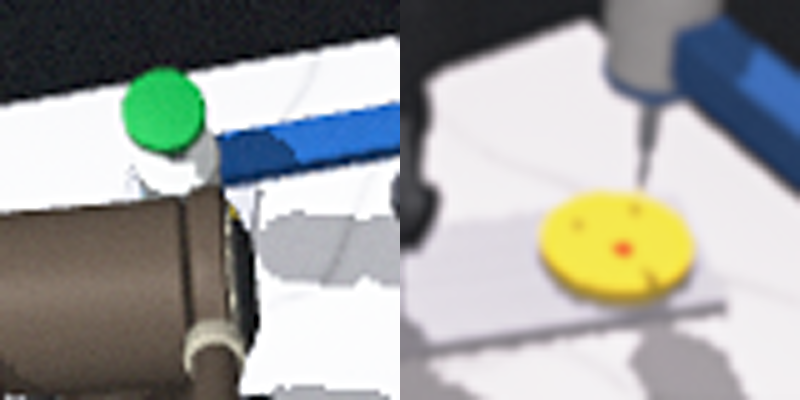

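The spot (side, 368.6,228.15) is about 5 mm short of the target (370.65,228.07), matching the arm's lag. The needle is behind the disc at crop (645,185). I'll ease the downward load a little and go on.

Call:
carry_out:
  moves:
    - [0,0,-0.05,0]
    - [0,0,-0.05,0]
    - [0,0,-0.05,0]
    - [0.1,0,0,0]
    - [0.1,0,0,0]
    - [0,0,0,0]
    - [0,0,0,0]

```text
t: 6.02
ee_pos: [0.5567, 0.0815, 0.064]
ee_rot: [0.0, 0.997, -0.081, -0.0]
wrist_force: [-0.3, 0.5, -5.7]
width: 0.0138
finger_force: 29.2
```

Run:
```python
from h import *
to(.5551,.0823)
s=robot.camera("side")[:,:,::-1]
print(wred(s,(360,219,382,238)),"target",370.65,228.07)
```

```text
t 6.0167 pos [0.5567 0.0815 0.064 ] yaw -9.291379236745925 tool shift cm [-0.1739 -0.0478 -0.    ] z axis [-0.0001 -0.0003 -1.    ] turn None F [-0.3072  0.5349 -5.7021] w 0.013776060897370055
(np.float64(371.28333333333336), np.float64(227.64833333333334), np.float64(150.0)) target 370.65 228.07
```

Wrist z force is now -5.7 N, so the carrier is nearly being lifted. I'll lower a little at once and go back 1.5 mm.

Call:
carry_out:
  moves:
    - [0,0,0.1,0]
    - [0,0,0.06,0]
    - [-0.1,-0.03,0,0]
    - [-0.1,-0.03,0,0]
    - [0,0,0,0]
    - [0,0,0,0]

```text
t: 6.57
ee_pos: [0.5555, 0.0828, 0.0635]
ee_rot: [-0.0, 0.997, -0.081, 0.001]
wrist_force: [1.2, -0.7, -2.1]
width: 0.0136
finger_force: 29.7
```

Run:
```python
from h import *
to(.5551,.0823)
S=[robot.camera("side")[:,:,::-1] for _ in range(4)]
s=np.mean(S,axis=0)
print(wred(s,(360,219,382,238)),"target",370.65,228.07)
```

```text
t 6.5667 pos [0.5555 0.0828 0.0635] yaw -9.273207043344415 tool shift cm [-0.0267  0.058  -0.0001] z axis [ 0.0017  0.     -1.    ] turn None F [ 1.2376 -0.6739 -2.1245] w 0.01355611544494914
(np.float64(370.4654545454545), np.float64(227.6250505050505), np.float64(154.6875)) target 370.65 228.07
```

Call:
carry_out:
  moves:
    - [0,0,0.05,0]
    - [-0.03,0.08,0,0]
    - [0,0,0,0]
    - [0,0,0,0]

```text
t: 7.1
ee_pos: [0.5554, 0.0827, 0.0635]
ee_rot: [-0.001, 0.997, -0.081, 0.001]
wrist_force: [1.5, 3.4, 2.9]
width: 0.0134
finger_force: 30.5
```

Run:
```python
from h import *
to(.5551,.0823)
S=[robot.camera("side")[:,:,::-1] for _ in range(3)]
s=np.mean(S,axis=0);w=wred(s,(360,219,382,238))
print(w,"target",370.65,228.07, (ray("side",370.65,228.07,.038)-ray("side",*w[:2],.038))*1000)
```

```text
t 7.1 pos [0.5554 0.0827 0.0635] yaw -9.304244082322027 tool shift cm [-0.0259  0.0397 -0.0001] z axis [ 0.0023  0.001  -1.    ] turn None F [1.525  3.397  2.9043] w 0.01337451818702241
(np.float64(370.4705882352941), np.float64(227.62321144674084), np.float64(157.24999999999997)) target 370.65 228.07 [-0.3784 -1.6818  0.    ]
```

Call:
carry_out:
  moves:
    - [0,0.06,0,0]
    - [0,0.06,0,0]
    - [0,0,0,0]
    - [0,0,0,0]

```text
t: 7.58
ee_pos: [0.5551, 0.0816, 0.0635]
ee_rot: [-0.001, 0.997, -0.081, 0.001]
wrist_force: [2.3, 5.0, 4.2]
width: 0.0136
finger_force: 30.9
```

Run:
```python
from h import *
to(.5551,.0823)
S=[robot.camera("side")[:,:,::-1] for _ in range(3)]
s=np.mean(S,axis=0);w=wred(s,(360,219,382,238))
print(w,"target",370.65,228.07, (ray("side",370.65,228.07,.038)-ray("side",*w[:2],.038))*1000)
```

```text
t 7.5833 pos [0.5551 0.0816 0.0635] yaw -9.296940767169446 tool shift cm [-0.0155 -0.0709  0.0001] z axis [ 0.0021  0.0012 -1.    ] turn None F [2.3017 5.0399 4.1968] w 0.01355312586686548
(np.float64(370.5366639806608), np.float64(228.03062046736503), np.float64(103.41666666666669)) target 370.65 228.07 [ 0.1936 -0.2339  0.    ]
```

Call:
carry_out:
  moves:
    - [0,-0.1,0,0]
    - [0,0,0,0]

```text
t: 7.9
ee_pos: [0.5552, 0.0817, 0.0635]
ee_rot: [0.0, 0.997, -0.081, 0.001]
wrist_force: [0.8, 2.5, 5.4]
width: 0.0134
finger_force: 31.0
```

Call:
carry_out:
  moves:
    - [0,0,0,0]
    - [0,0,0,0]
    - [0,0,0,0]
    - [0,0,0,0]
    - [0,0,0,0]
    - [0,0,0,0]
    - [0,0,0,0]
    - [0,0,0,0]
  gripper: 0.7

```text
t: 8.57
ee_pos: [0.5542, 0.0818, 0.0626]
ee_rot: [0.0, 0.997, -0.081, -0.0]
wrist_force: [-0.7, 0.1, 0.6]
width: 0.0594
finger_force: 0.0
```

Call:
carry_out:
  moves:
    - [0,0,-1,0]
    - [0,0,-2,0]
    - [0,0,-3,0]
    - [0,0,-3,0]
    - [0,0,-3,0]
    - [0,0,-3,0]
    - [0,0,-3,0]
    - [0,0,-3,0]
    - [0,0,-3,0]
    - [0,0,-2,0]
    - [0,0,-1,0]

```text
t: 9.48
ee_pos: [0.5558, 0.082, 0.3377]
ee_rot: [-0.001, 0.997, -0.081, 0.004]
wrist_force: [0.1, -0.4, 0.5]
width: 0.0596
finger_force: 0.0
```

Run:
```python
from h import *
to(.667,.0639,.30)
S=[robot.camera("side")[:,:,::-1] for _ in range(3)]
s=np.mean(S,axis=0);w=wred(s,(360,219,382,238));cv2.imwrite("pics/rel_side.png",s)
print(w,"target",370.65,228.07, (ray("side",370.65,228.07,.038)-ray("side",*w[:2],.038))*1000)
t=robot.camera("top")[:,:,::-1];cv2.imwrite("pics/rel_top.png",t)
a=cv2.resize(t[110:190,265:345],(400,400),interpolation=2);b=cv2.resize(S[0][185:255,330:400],(400,400),interpolation=2)
cv2.imwrite("pics/rel.png",np.hstack([a,b]))
```

```text
t 9.4833 pos [0.5558 0.082  0.3377] yaw -9.274370800935404 tool shift cm [11.2384 -0.001   3.8523] z axis [ 0.0074  0.0005 -1.    ] turn None F [ 0.1425 -0.449   0.5212] w 0.05963051813120465
(np.float64(370.54033290653007), np.float64(228.05121638924456), np.float64(130.16666666666669)) target 370.65 228.07 [ 0.2217 -0.1605  0.    ][ WARN:0@1.976] global loadsave.cpp:1063 imwrite_ Unsupported depth image for selected encoder is fallbacked to CV_8U.
```

View pics/rel.png

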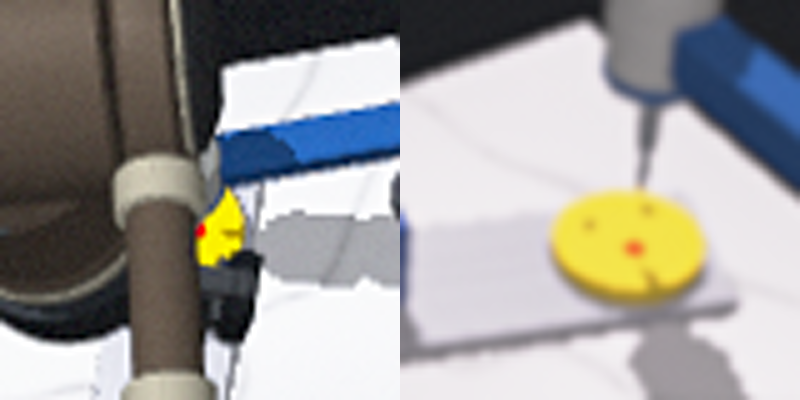

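Spot is at (370.54,228.05) in the side view, on target within 0.3 mm, and the fin is free. Next I shut the jaws and move over the cap.

Call:
carry_out:
  moves:
    - [1,0,0,0]
    - [1.5,0,0,0]
    - [1.5,0,0,0]
    - [1.5,0,0,0]
    - [1.5,0,0,0]
    - [1.5,0,0,0]
    - [1.5,0,0,0]
    - [1.2,0,0,0]
    - [0,0,1,0]
    - [0,0,1,0]
    - [0,0,1,0]
    - [0,0,0,0]
  gripper: 0

```text
t: 10.68
ee_pos: [0.662, 0.0638, 0.2975]
ee_rot: [0.0, 0.997, -0.081, -0.004]
wrist_force: [0.3, -0.7, -0.3]
width: 0.0001
finger_force: 0.0
```

Run:
```python
from h import *
to(.667,.0639,.278)
s=robot.camera("side")[:,:,::-1]
w=wred(s,(360,219,382,238));print(w)
b=cv2.resize(s[125:245,320:440],(600,600),interpolation=2);cv2.imwrite("pics/over.png",b)
```

```text
t 10.6833 pos [0.662  0.0638 0.2975] yaw -9.271235814482807 tool shift cm [ 0.509  -0.0916  1.941 ] z axis [-0.0087 -0.0002 -1.    ] turn None F [ 0.3276 -0.6661 -0.256 ] w 0.0001133640273589501
(np.float64(370.5444015444015), np.float64(228.05791505791507), np.float64(129.5))
```

View pics/over.png

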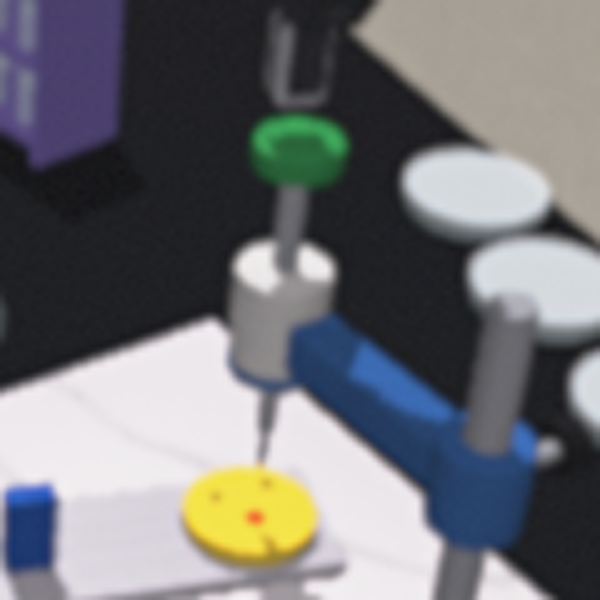

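The shut tips, at (300,100) in the crop, are centred above the cap (300,145). Now I descend to feel the cap.

Call:
carry_out:
  moves:
    - [0.4,0,0,0]
    - [0,0,0.5,0]
    - [0,0,0.5,0]
    - [0,0,0.5,0]
    - [0,0,0.2,0]
    - [0,0,0.2,0]
    - [0,0,0.2,0]
    - [0,0,0,0]

```text
t: 11.4
ee_pos: [0.6686, 0.0631, 0.2812]
ee_rot: [0.0, 0.997, -0.081, -0.0]
wrist_force: [0.1, 0.2, 0.5]
width: -0.0
finger_force: 0.0
```

Run:
```python
from h import *
to(.667,.0639,.26)
```

```text
t 11.4 pos [0.6686 0.0631 0.2812] yaw -9.280642509210061 tool shift cm [-0.1664 -0.0499  2.1153] z axis [-0.0007  0.     -1.    ] turn None F [0.1472 0.159  0.5277] w -1.5595357982404054e-05
```

Call:
carry_out:
  moves:
    - [-0.1,0,0.2,0]
    - [0,0,0.2,0]
    - [0,0,0.2,0]
    - [0,0,0.2,0]
    - [0,0,0.2,0]
    - [0,0,0.2,0]
    - [0,0,0.2,0]
    - [0,0,0,0]
    - [0,0,0,0]

```text
t: 12.15
ee_pos: [0.6679, 0.0633, 0.2676]
ee_rot: [-0.0, 0.997, -0.081, 0.0]
wrist_force: [-0.8, 0.2, 2.1]
width: 0.0003
finger_force: 0.9
```

Call:
carry_out:
  moves:
    - [0,0,0.2,0]
    - [0,0,0.2,0]
    - [0,0,0.2,0]
    - [0,0,0.2,0]
    - [0,0,0,0]
    - [0,0,0,0]

```text
t: 12.65
ee_pos: [0.668, 0.0633, 0.2596]
ee_rot: [-0.0, 0.997, -0.081, 0.0]
wrist_force: [-1.0, -0.3, 1.8]
width: 0.0002
finger_force: 1.0
```

Run:
```python
from h import *
to(.667,.0639,.25)
s=robot.camera("side")[:,:,::-1];cv2.imwrite("pics/p1.png",s)
print(wred(s,(360,219,382,238)))
g=s.min(axis=2)
for v in range(210,228): print(v,g[v,364:380].tolist())
```

```text
t 12.65 pos [0.668  0.0633 0.2596] yaw -9.280325385778164 tool shift cm [-0.1051 -0.0432  0.961 ] z axis [ 0.0003  0.     -1.    ] turn None F [-0.9771 -0.3201  1.7955] w 0.00015572226991204157
(np.float64(370.6826516220028), np.float64(228.22708039492244), np.float64(177.25))
210 [233, 233, 233, 233, 233, 233, 223, 167, 113, 102, 147, 212, 231, 232, 231, 231]
211 [233, 233, 233, 233, 233, 232, 214, 158, 110, 105, 154, 217, 232, 232, 231, 230]
212 [233, 233, 233, 234, 234, 231, 206, 149, 107, 106, 156, 217, 232, 232, 232, 231]
213 [234, 233, 233, 234, 235, 230, 199, 140, 104, 107, 158, 219, 232, 232, 232, 231]
214 [234, 234, 234, 234, 235, 229, 194, 135, 102, 112, 166, 221, 232, 233, 232, 232]
215 [234, 233, 234, 234, 235, 230, 199, 140, 107, 128, 182, 226, 233, 233, 232, 232]
216 [233, 233, 233, 233, 234, 232, 213, 155, 122, 158, 209, 230, 233, 233, 232, 232]
217 [230, 228, 223, 221, 222, 221, 205, 160, 143, 187, 226, 232, 232, 231, 230, 231]
218 [196, 182, 165, 157, 158, 162, 160, 138, 136, 175, 206, 225, 228, 226, 222, 225]
219 [125, 114, 101, 96, 96, 100, 106, 108, 111, 128, 146, 169, 193, 208, 215, 218]
220 [76, 74, 72, 71, 70, 72, 82, 94, 92, 84, 86, 106, 132, 155, 179, 205]
221 [70, 72, 72, 72, 71, 71, 81, 93, 85, 68, 65, 72, 84, 102, 128, 162]
222 [73, 73, 74, 74, 73, 73, 81, 91, 82, 68, 65, 69, 70, 73, 85, 112]
223 [70, 74, 75, 74, 73, 74, 78, 85, 80, 71, 71, 72, 71, 71, 70, 79]
224 [69, 73, 74, 75, 73, 74, 75, 78, 76, 74, 74, 73, 74, 73, 71, 70]
225 [72, 74, 74, 74, 73, 74, 73, 74, 74, 74, 74, 73, 73, 73, 73, 71]
226 [74, 74, 74, 75, 73, 71, 68, 69, 71, 73, 74, 74, 73, 73, 73, 72]
227 [74, 74, 74, 74, 71, 64, 58, 59, 64, 71, 74, 73, 74, 73, 73, 73]
```

Needle tip is now at about (371,223.5) and heading for (370.5,228), with the spot at (370.6,228.1). Aligned. I continue slowly.

Call:
carry_out:
  moves:
    - [0,0,0.2,0]
    - [0,0,0.2,0]
    - [0,0,0.2,0]
    - [0,0,0.2,0]
    - [0,0,0.2,0]
    - [0,0,0.1,0]
    - [0,0,0,0]
    - [0,0,0,0]

```text
t: 13.37
ee_pos: [0.6679, 0.0633, 0.2487]
ee_rot: [-0.0, 0.997, -0.081, 0.0]
wrist_force: [0.3, 0.2, 2.4]
width: -0.0002
finger_force: 1.3
```

Run:
```python
from h import *
to(.667,.0639,.245)
S=[robot.camera("side")[:,:,::-1] for _ in range(2)];s=S[0];cv2.imwrite("pics/p2.png",s)
b=cv2.resize(s[205:245,345:395],(750,600),interpolation=2);cv2.imwrite("pics/p2c.png",b)
```

```text
t 13.3667 pos [0.6679 0.0633 0.2487] yaw -9.280535537161407 tool shift cm [-0.1012 -0.044   0.3668] z axis [ 0.0002  0.     -1.    ] turn None F [0.2555 0.1992 2.4222] w -0.00015376543572116142
```

View pics/p2c.png

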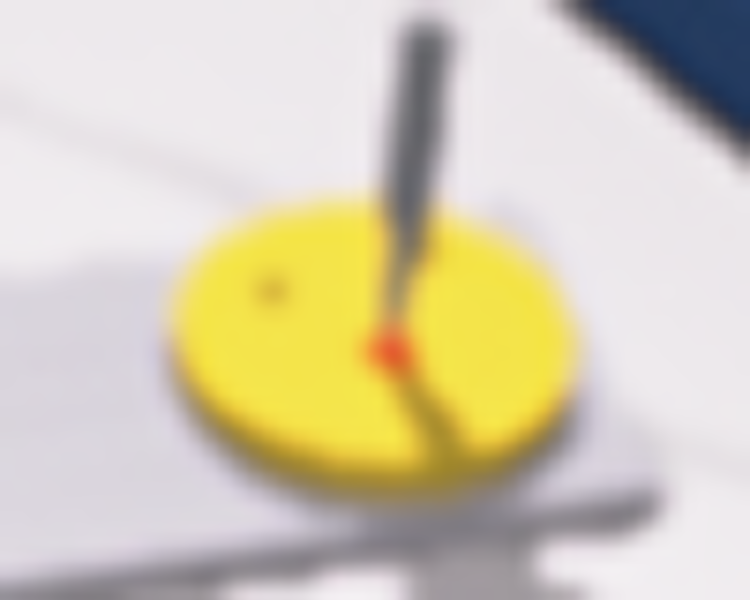

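Needle tip (393,325) and its shadow converge on the red spot (390,350). I press on in fine steps.

Call:
carry_out:
  moves:
    - [0,0,0.1,0]
    - [0,0,0.1,0]
    - [0,0,0.1,0]
    - [0,0,0.05,0]
    - [0,0,0.05,0]
    - [0,0,0,0]
    - [0,0,0,0]

```text
t: 14.05
ee_pos: [0.6679, 0.0633, 0.2448]
ee_rot: [-0.0, 0.997, -0.081, 0.0]
wrist_force: [0.9, 0.6, 3.4]
width: -0.0002
finger_force: 1.5
```

Call:
carry_out:
  moves:
    - [0,0,0.05,0]
    - [0,0,0.05,0]
    - [0,0,0,0]
    - [0,0,0,0]

```text
t: 14.38
ee_pos: [0.6679, 0.0633, 0.2439]
ee_rot: [-0.0, 0.997, -0.081, 0.0]
wrist_force: [0.4, -0.2, 4.3]
width: 0.0001
finger_force: 2.0
```

Call:
carry_out:
  moves:
    - [0,0,0.05,0]
    - [0,0,0.05,0]
    - [0,0,0.05,0]
    - [0,0,0.05,0]
    - [0,0,0,0]
    - [0,0,0,0]

```text
t: 14.88
ee_pos: [0.668, 0.0633, 0.2423]
ee_rot: [-0.0, 0.997, -0.081, 0.0]
wrist_force: [-0.6, 1.1, 5.7]
width: 0.0001
finger_force: 3.1
```

Run:
```python
from h import *
to(.667,.0639,.2405);print(robot.observe()["finger_force"])
```

```text
t 14.8833 pos [0.668  0.0633 0.2423] yaw -9.277855522663483 tool shift cm [-0.1036 -0.0422  0.184 ] z axis [ 0.0004 -0.     -1.    ] turn None F [-0.5576  1.1068  5.7098] w 0.00014210731378258576
3.054814897477627
```

Call:
carry_out:
  moves:
    - [0,0,0.05,0]
    - [0,0,0.05,0]
    - [0,0,0.05,0]
    - [0,0,0.05,0]
    - [0,0,0.05,0]
    - [0,0,0,0]
    - [0,0,0,0]

```text
t: 15.47
ee_pos: [0.668, 0.0633, 0.2406]
ee_rot: [-0.0, 0.997, -0.081, 0.0]
wrist_force: [-1.9, 0.6, 8.5]
width: 0.0003
finger_force: 4.2
```

Run:
```python
from h import *
F=[];G=[];Z=[]
for _ in range(4):
    robot.camera("side");s=robot.observe();F.append(s["wrist_force"][2]);G.append(s["finger_force"]);Z.append(s["ee_pos"][2])
print(F,G,Z)
```

```text
[np.float64(9.206425572795329), np.float64(8.19827260295239), np.float64(7.949333497867003), np.float64(8.181216050031829)] [4.2105390278447885, 4.208166376920417, 4.206856592791155, 4.206693305895897] [np.float64(0.24066617173253754), np.float64(0.24068558446258775), np.float64(0.24066833691229642), np.float64(0.24067919225403298)]
```

Call:
carry_out:
  moves:
    - [0,0,0.05,0]
    - [0,0,0.07,0]
    - [0,0,0,0]
    - [0,0,0,0]
    - [0,0,0,0]

```text
t: 16.08
ee_pos: [0.668, 0.0633, 0.2398]
ee_rot: [-0.0, 0.997, -0.081, 0.0]
wrist_force: [-1.7, -0.1, 10.4]
width: -0.0
finger_force: 4.8
```

Run:
```python
from h import *
F=[];G=[];Z=[]
for _ in range(6):
    robot.camera("side");s=robot.observe();F.append(s["wrist_force"][2]);G.append(s["finger_force"]);Z.append(s["ee_pos"][2])
print(np.array(F),np.mean(F),np.mean(G),np.mean(Z))
s=robot.camera("side")[:,:,::-1];print(wred(s,(360,219,382,238)))
```

```text
[ 9.5969 10.1211  9.2047  8.4844  9.6036  9.9913] 9.500327810333419 4.767272957396926 0.2398372581983347
(np.float64(370.6576086956522), np.float64(228.22826086956522), np.float64(92.0))
```

Total is 9.5 N less 2.9 N return spring, so the load is about 6.7 N. I hold it for more than a second, then release.

Call:
carry_out:
  moves:
    - [0,0,0,0]
    - [0,0,0,0]
    - [0,0,0,0]
    - [0,0,0,0]
    - [0,0,0,0]
    - [0,0,0,0]
    - [0,0,0,0]
    - [0,0,0,0]
    - [0,0,0,0]
    - [0,0,0,0]
    - [0,0,0,0]
    - [0,0,0,0]

```text
t: 17.43
ee_pos: [0.668, 0.0633, 0.2398]
ee_rot: [-0.0, 0.997, -0.081, 0.0]
wrist_force: [-2.0, 0.0, 9.2]
width: 0.0004
finger_force: 4.8
```

Call:
carry_out:
  moves:
    - [0,0,-0.1,0]
    - [0,0,-0.2,0]
    - [0,0,-0.3,0]
    - [0,0,-0.5,0]
    - [0,0,-0.5,0]
    - [0,0,-0.5,0]
    - [0,0,-0.5,0]
    - [0,0,-0.5,0]
    - [0,0,-0.5,0]
    - [0,0,-0.5,0]
    - [0,0,-0.5,0]
    - [0,0,-1,0]

```text
t: 18.43
ee_pos: [0.6664, 0.0632, 0.2925]
ee_rot: [0.0, 0.997, -0.081, -0.002]
wrist_force: [-0.1, 0.7, 0.2]
width: 0.0002
finger_force: 0.0
```

Call:
carry_out:
  moves:
    - [0,0,-1,0]
    - [0,0,-2,0]
    - [0,0,-2,0]
    - [0,0,-1,0]
    - [0,0,0,0]
    - [0,0,0,0]

```text
t: 18.93
ee_pos: [0.6681, 0.0633, 0.3549]
ee_rot: [-0.0, 0.997, -0.081, 0.001]
wrist_force: [0.5, 0.4, -0.5]
width: 0.0001
finger_force: 0.0
```

Run:
```python
from h import *
to(.667,.0639)
s=np.mean([robot.camera("side")[:,:,::-1] for _ in range(3)],axis=0);print(wred(s,(360,219,382,238)))
a=cv2.resize(s[125:245,320:440].astype(np.uint8),(600,600),interpolation=2);cv2.imwrite("pics/end.png",a)
```

```text
t 18.9333 pos [0.6681 0.0633 0.3549] yaw -9.2797814090775 tool shift cm [-0.1154 -0.0427 -0.0002] z axis [ 0.0017  0.     -1.    ] turn None F [ 0.5477  0.362  -0.5287] w 5.786579546318002e-05
(np.float64(370.5419235511714), np.float64(228.0450061652281), np.float64(135.16666666666666))
```

View pics/end.png

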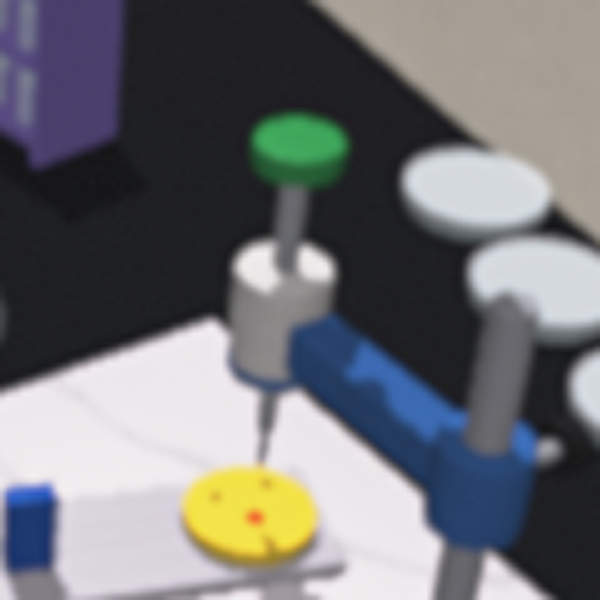

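The cap is fully up at (300,145), the spot has not moved (255,517), and the arm is clear. I hand the job in.

```bash
python3 -c "
from rig import robot
print(robot.sign_off())"
```

```text
the job is handed in; nothing more can be done
None
```

The job is handed in at about 19 s, result not reported: the red spot is within about 0.3 mm of the needle's target in the side view, it held about 6.7 N for over a second, and the plunger is fully up; while sliding, the gripper briefly pulled up on the carrier with about 6 N (grip 0.3 to 0.5 mm higher) before I lowered it, so a slight lift there can't be ruled out.

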